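# Walk a chill block round to the weld fence

### The arm

A 6-joint arm with a two-finger parallel gripper is mounted at the origin on the work surface. World frame = base frame: x ahead of the robot, y to its left, z up, the work surface at z = 0. Lengths are in mm, angles in rad, forces in N, time in s.
With the tool pointing down it reaches from about 375 to 825 mm from the base axis. Payload 5.5 kg.
Tool frame: the origin (TCP) lies midway between the tips of the shut fingers; the grasp point (between the pads) lies 19 mm behind it; z points along the fingers, x is the direction in which the jaws open and shut, and the axes are right-handed (so a half turn about z gives the same grasp; the last joint's range is limited). The gripper opens to 85 mm and grips with 20 to 120 N. Pads are 22 mm wide; open, the fingers measure 114 mm over their backs; the gripper's body (76 mm by 85 mm) begins 54 mm behind the grasp point. The pads swing forward as they close: fully open they stand 13 mm farther back than shut.
Start: joints at [-1.109, 0.314, -0.047, 1.21, 0, 1.571], TCP at [267.332, -537.148, 199.199] pointing down, gripper open.
Joint ranges: [-2.67, 2.67], [-0.69, 1.73], [-1.03, 1.25], [-2.08, 2.16], [-1.42, 1.45], [-3.14, 3.14]. Speed limits (rad/s): [2.39, 2.39, 3.01, 3.14, 3.14, 3.14].

### API

Orientations are given as a rotation vector (axis times angle).
In Python, from workcell import r gives the robot as it stands.
- The arm moves only by the shell command python3 -m pendant 'ROWS'. ROWS is JSON, a list of rows, each a list of 5 numbers: the shift along the world's x, y, z in units of 40 mm (1.0 is 40 mm), then the turn about the world's z in units of 5 degrees (1.0 is 5 degrees), then the closure, from -1 (fully open) to 1 (shut). In form: [[tx, ty, tz, spin, fingers], ...]. A call has 1 to 12 rows; each row is the pose to reach, as a shift and turn from the pose commanded when the call began; what a row does not reach only later rows make up. A row lasts 1/8 s, in which the tool goes at most 62.5 mm and 10.7 degrees, less where a joint would pass 70% of its speed; a pose out of reach is approached as far as the arm can. A call with a gripper value outside its range is refused whole. The fingers move at their own pace and stop on an object; the grip force is fixed at half the most. Time passes only in rows, so rows that repeat a pose let the fingers close. It gives the time, the measured TCP pose, the force and the opening at its end, in the units of the state.
- r.sense(): the state, without advancing time (a new reading comes with each control period).
- r.snapshot(name): name is "scene" or "top" or "wrist"; returns a dict with "color" (384x512x3 uint8, red, green, blue), "fov_y" (degrees; the focal length in pixels is half the picture's height over the tangent of half this angle, whatever the lens; pixels are square), "cx", "cy" (the principal point, pixels), "dist_coeffs" ([k1, k2, p1, p2, k3] as OpenCV has them; the pictures are not rectified), "camera_from_world" (4x4, takes a point from world to camera coordinates). Camera axes: x right, y down, z forward; pixel columns grow to the right and rows downward; lengths in mm; the calibration is good to about 2 mm. A picture is of the moment at which its call begins. There is no depth.
- r.close_job(): hands the job in, once; it reports no verdict.
The state is a dict: "t": time; "joints": joint angles; "qd": joint speeds; "joint_efforts": joint torques, N m; "tool_pos": TCP position; "ee_rot": TCP orientation; "wrist_force": force on the tool from outside, world axes, zero at the start; "torque": the same for the moment, N m; "finger_gap": finger opening in mm.
Only numpy, scipy, OpenCV 4.12 (cv2) and the standard library are available. Lean on these libraries where they do the work, as an engineer would, in place of code of your own. Each camera call takes 0.05 s, during which the arm holds its last target. There are 200 camera calls.

### The job

Walk the heavy aluminium block round on the bench by pushing at its corners until the long face with the step along its top edge is square to the steel fence, with the block still standing clear of the fence. Then push it home so that this face lies flat against both fence jaws, centred on the gap between them to within about a centimetre. Only push it along the bench with the fingers: do not pick it up, lift or tip it, and leave the tube, the magnet and the canister where they stand.

Things in the scene. Friction and masses are not known exactly. Their poses are not given: they have to be found in the camera images.
- fence: Fixed dark steel fence: two jaws in line, each 130 long, 35 deep, 16 high, 40 mm gap between; wing nuts on the jaws reach 37 high, over 10 behind the front; 8 mm plate behind. Origin: bench level, front plane of the jaws, mid gap. x points from the front into the fence (block comes from -x), y along the fence, z up. Place and heading (up to 12 deg) vary.
- block: Loose bare aluminium block, about 0.9 kg, 100 (x) by 140 (y) by 26 high; slides with dry friction, stops when not pushed. Origin: centre of underside, z up. Working face: the long +x face, top edge cut by a step 10 wide, 8 deep; two screw holes near the -x edge. Starts turned 34 to 75 deg anticlockwise from its final heading. Home: axes parallel to the fence's, origin at (-50, 0) mm in its frame.
- face_left (a point): The +y end of the block's working face: at (50, 70, 9) mm in the block's frame.
- face_right (a point): The -y end of the block's working face: at (50, -70, 9) mm in the block's frame.
- tube: Bystander: square steel tube offcut standing on end, 40 by 40 by 60 high; origin at the centre of its underside. To the +y side of the work.
- magnet: Bystander: flat red arrow-shaped welding magnet, about 70 by 70 by 18 high; origin on its underside, near its middle. To the -y side of the work.
- canister: Bystander: grey round canister with a black cap, diameter 40, 60 high; origin at the centre of its underside. To the +y side, nearer the robot.
Mind the look-alikes: they are no part of the job. Of the things like the block, leave any that is purple or yellow; of the rest the smaller one is meant.

How it is judged (in metres and radians):
On the way:
1. the block's stepped face is square to the fence within 10 degrees while both ends of the face are still more than 5 mm clear of it (angle between the x axis of block and the x axis of fence, either way round below 0.175 rad and x of each of face_left, face_right in the frame of fence below -0.005 m), for 0.2 s.
At the end, for the whole second after the job is handed in: Both ends of the block's stepped face are within 4 mm of the front plane of the fence, the block's centre is within 15 mm of the middle of the gap, and the block lies flat and at rest on the bench (x of each of face_left, face_right in the frame of fence above -0.004 m and x of block in the frame of fence below -0.04 m and y of block in the frame of fence between -0.015 and 0.015 m and height (world z) of block below 0.004 m and angle between block's own z axis and vertical below 0.05 rad and linear speed of block below 0.01 m/s and angular speed of block below 0.05 rad/s); the robot touches nothing.
It fails at once if the block is lifted (its centre more than 8 mm up) or tipped by more than 10 degrees (height (world z) of block above 0.008 m or angle between block's own z axis and vertical above 0.175 rad).
It fails at once if the square tube offcut is moved by more than 15 mm or tipped (distance of tube from where it was at the start of the episode above 0.015 m or angle between tube's own z axis and vertical above 0.3 rad).
It fails at once if the welding magnet is moved by more than 15 mm or tipped (distance of magnet from where it was at the start of the episode above 0.015 m or angle between magnet's own z axis and vertical above 0.3 rad).
It fails at once if the canister is moved by more than 15 mm or tipped (distance of canister from where it was at the start of the episode above 0.015 m or angle between canister's own z axis and vertical above 0.3 rad).
It also fails if it takes over 64 s, if anything falls off the work surface, if the arm or the gripper's body presses on something with over 40 N, if the wrist force passes 120 N, or if a joint passes its speed limit or range.

## Working session

There is one attempt and no reset: what is moved stays moved. The work goes in short steps, Python scripts to look and compute and a shell command to move; the robot and the scene stay as the last step left them, time stands still between calls to the robot, and variables do not carry over. Pictures are saved under pics/ and viewed, about 8 in all and at most 12, crops included, and the job is handed in when it is done.

```bash
mkdir -p pics; cat > h.py <<'E'
import numpy as np, cv2
from workcell import r
def snap(cam,name):
    s=r.snapshot(cam); cv2.imwrite(f'pics/{name}.png',s['color'][:,:,::-1]); 
    np.save(f'pics/{name}.npy',s,allow_pickle=True); return s
def load(name): return np.load(f'pics/{name}.npy',allow_pickle=True).item()
def K(s):
    f=s['color'].shape[0]/2/np.tan(np.radians(s['fov_y'])/2)
    return np.array([[f,0,s['cx']],[0,f,s['cy']],[0,0,1.]])
def ray(s,px,z):
    p=cv2.undistortPoints(np.array([px],float).reshape(-1,1,2),K(s),np.array(s['dist_coeffs'],float)).reshape(-1,2)
    T=np.array(s['camera_from_world']);R=T[:3,:3];c=-R.T@T[:3,3]
    d=np.c_[p,np.ones(len(p))]@R
    return c+d*((z-c[2])/d[:,2])[:,None]
def proj(s,P):
    T=np.array(s['camera_from_world'])
    return cv2.projectPoints(np.array(P,float).reshape(-1,1,3),cv2.Rodrigues(T[:3,:3])[0],T[:3,3],K(s),np.array(s['dist_coeffs'],float))[0].reshape(-1,2)
E
python3 - <<'E'
from h import *
s=snap('top','top0');snap('scene','scene0')
T=np.array(s['camera_from_world']);print(T,s['fov_y'],s['dist_coeffs'])
a=load('top0')['color'];b=load('scene0')['color']
cv2.imwrite('pics/t0.png',cv2.resize(a,(800,600),interpolation=cv2.INTER_CUBIC)[:,:,::-1])
E
```

```text
[[-8.85543050e-03 -9.99645408e-01 -2.51125396e-02  1.81129783e+01]
 [-9.97076092e-01  1.07332968e-02 -7.56575360e-02  4.87434867e+02]
 [ 7.59002488e-02  2.43691328e-02 -9.96817585e-01  1.01630933e+03]
 [ 0.00000000e+00  0.00000000e+00  0.00000000e+00  1.00000000e+00]] 57.90236893344211 [-0.00273524  0.          0.          0.          0.        ]
```

View pics/t0.png

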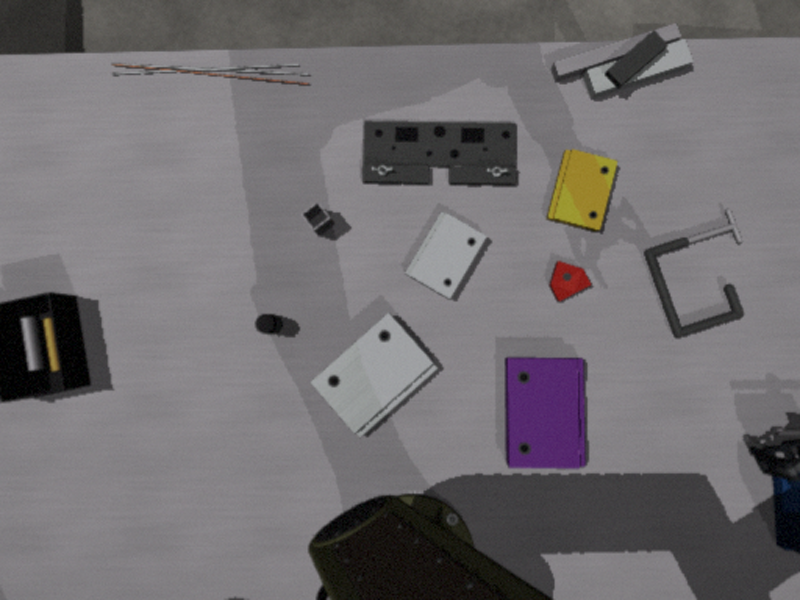

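View pics/scene0.png

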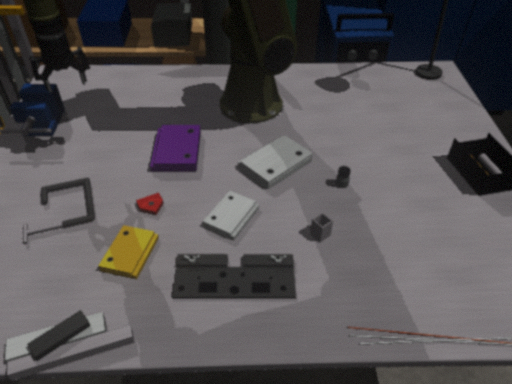

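The target is the small grey block at about (447,255) in the enlarged top view. Its screw holes are on the lower right, so the stepped face is upper left. The fence is at about (440,165) and its gap at (440,175). The tube is at (318,217), the canister at (268,324) and the magnet at (570,281). I'll take an enlarged crop to get the corners.

```bash
python3 - <<'E'
from h import *
a=load('top0')['color'][70:220,190:390]
cv2.imwrite('pics/c0.png',cv2.resize(a,(800,600),interpolation=cv2.INTER_CUBIC)[:,:,::-1])
E
```

```text
(no output)
```

View pics/c0.png

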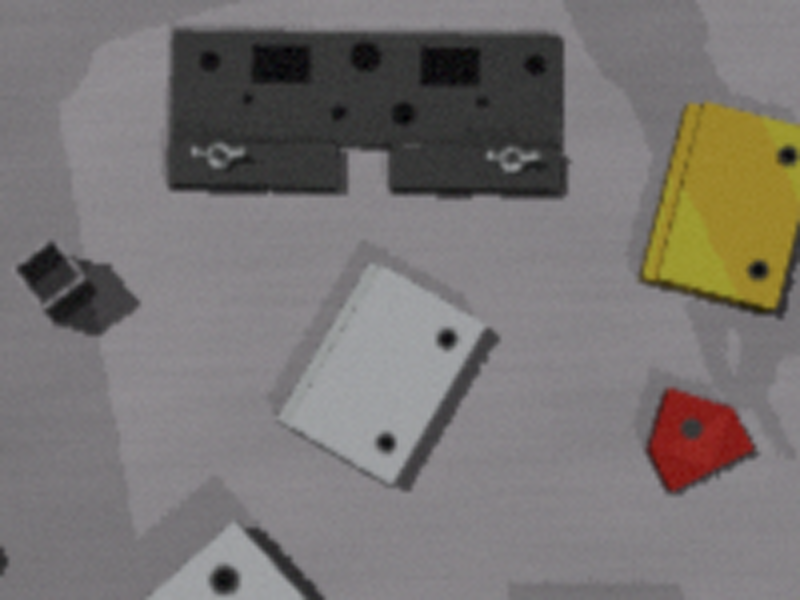

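The crop shows the block corners at (375,262), (277,419), (394,487) and (492,326), with the step along the upper-left edge. The jaw fronts run (169,187) to (346,192) and (388,192) to (567,196).

```bash
cat >> h.py <<'E'
def crop2px(p,k,ox,oy): return (np.array(p,float)+.5)/k-.5+[ox,oy]
E
python3 - <<'E'
from h import *
s=load('top0')
c=lambda p,z: ray(s,crop2px(p,4,190,70),z)[:,:2]
print('blk -x',c([[492,325],[395,488]],26)); print('blk +x',c([[374,262],[277,419]],18))
j=c([[169,187],[346,191],[388,192],[567,195]],16);print('jaw',j, np.linalg.norm(np.diff(j,axis=0),axis=1))
v,_=0,0
m=j.mean(0);u,S,vt=np.linalg.svd(j-m);print(vt[0],np.degrees(np.arctan2(vt[0,0],-vt[0,1])))
print('gap mid',(j[1]+j[2])/2,(j[0]+j[3])/2)
print('tube',c([[50,265]],60),'mag',c([[648,440],[670,493],[757,452],[665,390]],18))
def C(p,z): return ray(s,(np.array(p,float)+.5)/1.5625-.5,z)[:,:2]
print('can',C([[266,323]],60),'big',C([[390,314],[440,366],[362,436],[312,383]],26),'yel',C([[548,218]],20))
E
```

```text
blk -x [[ 600.00702187 -151.50771373]
 [ 479.28827489  -77.62297603]]
blk +x [[650.70913295 -65.00171573]
 [532.52844869   9.19900797]]
jaw [[ 711.41507489   89.83315486]
 [ 706.14611497  -44.69314154]
 [ 704.86486113  -76.47742511]
 [ 700.41053862 -211.39545852]] [134.62944091  31.81009735 134.99154317]
[-0.03654772 -0.99933191] -2.0944966385246913
gap mid [705.50548805 -60.58528332] [705.91280676 -60.78115183]
tube [[642.1434805  172.41330663]] mag [[ 513.57764061 -266.23862104]
 [ 473.97225333 -281.27186836]
 [ 503.728399   -346.23761603]
 [ 550.83563051 -279.91350123]]
can [[437.63492666 264.18748496]] big [[453.38861601  37.69986755]
 [354.9951996  -55.36937428]
 [226.60017785  91.5050244 ]
 [325.05087373 185.41597871]] yel [[ 634.50133225 -266.07514848]]
```

```bash
python3 - <<'E'
from h import *
from scipy.spatial.transform import Rotation as R
s=r.sense();print(s['tool_pos'],s['joints'],s['finger_gap'],s['t']);print(R.from_rotvec(s['ee_rot']).as_matrix().round(3))
th=58.6;c=np.array([565.6,-71.2]);k=36.
p0=np.array(s['tool_pos'])[:2]
for i in range(13):
    a=np.radians(th);n=np.array([np.cos(a),np.sin(a)]);t=np.array([-n[1],n[0]])
    f=c-62*n+56*t
    print(round(th,1),c.round(),f.round(1),((f-p0)/40).round(2))
    d=np.radians(60.7/12);c=c+k*d*np.array([np.cos(a-d/2),np.sin(a-d/2)]);th-=60.7/12
E
```

```text
[ 267.08400212 -536.68603075  198.45499945] [-1.10901806e+00  3.14131100e-01 -4.79341671e-02  1.21017302e+00
 -1.50951781e-05  1.57081111e+00] 85.44902367465176 0.1
[[ 0.446 -0.895 -0.001]
 [-0.895 -0.446  0.001]
 [-0.001  0.    -1.   ]]
58.6 [566. -71.] [485.5 -94.9] [ 5.46 11.04]
53.5 [567. -69.] [485.5 -85.2] [ 5.46 11.29]
48.5 [569. -66.] [486.3 -75.4] [ 5.48 11.53]
43.4 [572. -64.] [488.1 -65.8] [ 5.52 11.77]
38.4 [574. -62.] [490.6 -56.3] [ 5.59 12.01]
33.3 [577. -60.] [494.  -47.1] [ 5.67 12.24]
28.2 [579. -58.] [498.2 -38.3] [ 5.78 12.46]
23.2 [582. -57.] [503.1 -29.8] [ 5.9  12.67]
18.1 [585. -56.] [508.8 -21.8] [ 6.04 12.87]
13.1 [588. -55.] [515.1 -14.4] [ 6.2  13.06]
8.0 [591. -54.] [522.1  -7.5] [ 6.38 13.23]
3.0 [594. -54.] [529.7  -1.3] [ 6.56 13.39]
-2.1 [598. -54.] [537.8   4.3] [ 6.77 13.52]
```

```bash
python3 -m pendant '[[1.3,2.65,0,1.6,1],[2.6,5.3,0,3.2,1],[3.9,7.95,0,4.8,1],[5.18,10.59,0,6.4,1],[5.18,10.59,0,6.4,1],[5.18,10.59,0,6.4,1],[5.18,10.59,0,6.4,1],[5.18,10.59,0,6.4,1],[5.18,10.59,0,6.4,1],[5.18,10.59,-2,6.4,1],[5.18,10.59,-3,6.4,1],[5.18,10.59,-3,6.4,1]]'; python3 -c "
from h import *
s=r.sense();print(np.round(s['tool_pos'],1),np.round(s['joints'],3),s['finger_gap'],s['ee_rot'])"
```

```text
t: 1.6
tool_pos: [469.5, -113.3, 75.5]
ee_rot: [3.022, -0.855, -0.015]
wrist_force: [0.4, 0.2, 0.8]
finger_gap: 0.3
[ 469.5 -113.3   75.5] [-0.236  0.194 -0.501  0.885 -0.     1.886] 0.26002643862994523 [ 3.02215697 -0.855267   -0.01475652]
```

```bash
python3 -m pendant '[[0,0,-1,0,1],[0,0,-1.62,0,1],[0,0,-1.62,0,1],[0,0,-1.62,0,1]]'; python3 -c "
from h import *
s=snap('top','t1');cv2.imwrite('pics/c1.png',cv2.resize(s['color'][70:220,190:390],(800,600),interpolation=cv2.INTER_CUBIC)[:,:,::-1])"
```

```text
t: 2.1
tool_pos: [476.3, -114.4, 16.6]
ee_rot: [-3.023, 0.855, -0.005]
wrist_force: [0.0, 0.0, 0.2]
finger_gap: -0.1
```

View pics/c1.png

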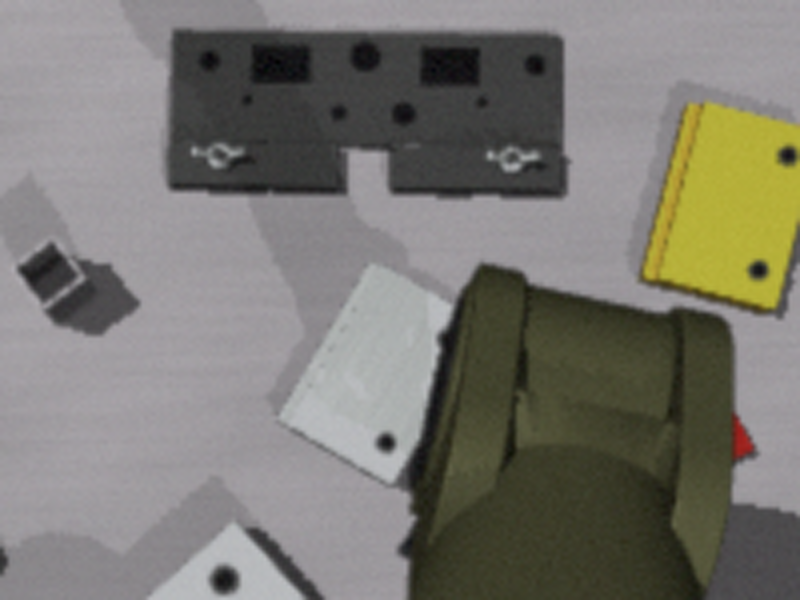

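The block hasn't moved, and the gripper stands beside its -x face. I'll do the first half of the arc now.

```bash
python3 -m pendant '[[0.12,0.24,-0.1,0,1],[0.25,0.48,-0.12,0,1],[0.25,0.72,-0.12,-1,1],[0.27,0.97,-0.12,-2,1],[0.31,1.2,-0.12,-3,1],[0.38,1.44,-0.12,-4,1],[0.46,1.67,-0.12,-5,1],[0.57,1.89,-0.12,-6,1],[0.57,1.89,-0.12,-6,1]]'; python3 -c "
from h import *
s=snap('top','t2');cv2.imwrite('pics/c2.png',cv2.resize(s['color'][70:220,190:390],(800,600),interpolation=cv2.INTER_CUBIC)[:,:,::-1])"
```

```text
t: 3.28
tool_pos: [497.9, -36.9, 9.7]
ee_rot: [-2.701, 1.603, -0.0]
wrist_force: [-0.2, 0.7, 0.9]
finger_gap: 0.2
```

View pics/c2.png

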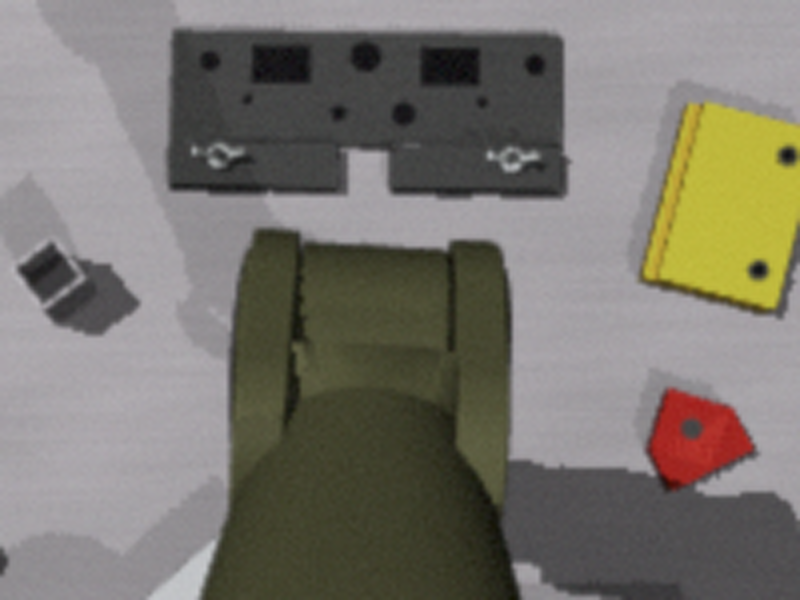

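The arm hides the block from above. I'll use the scene camera, which looks from the fence side.

```bash
python3 -c "
from h import *
s=snap('scene','s2');cv2.imwrite('pics/cs2.png',cv2.resize(s['color'][150:300,140:340],(800,600),interpolation=cv2.INTER_CUBIC)[:,:,::-1])"
```

```text
(no output)
```

View pics/cs2.png

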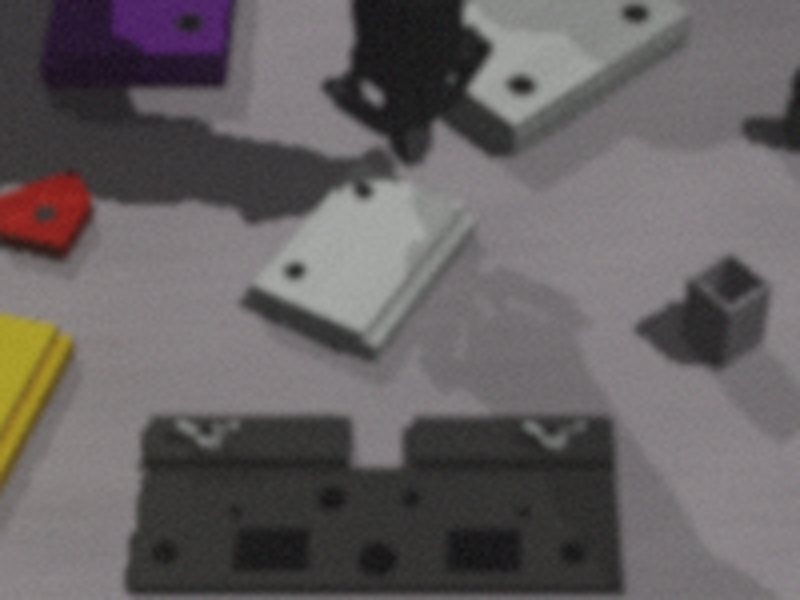

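The block has turned. Its face runs from bottom corner (375,358) to about (475,215), and the C corner top is at (250,288).

```bash
python3 - <<'E'
from h import *
s=load('s2')
c=lambda p,z: ray(s,crop2px(p,4,140,150),z)[0,:2]
D=c([375,358],0);D2=c([378,338],18);A=c([474,214],18);C=c([250,288],26);C0=c([245,304],0)
print(D,D2,A,C,C0,c([294,270],26),c([363,190],26))
print(np.linalg.norm(A-D2),np.linalg.norm(C-D2))
v=A-D2;print('heading',np.degrees(np.arctan2(v[1],v[0]))-90); w=D2-C;print(np.degrees(np.arctan2(w[1],w[0])))
v=c([363,190],26)-c([294,270],26);print('holes',np.linalg.norm(v),np.degrees(np.arctan2(v[1],v[0]))-90)
j=[c([142,438],16),c([352,438],16),c([404,438],16),c([612,436],16)];print('jaw?',j)
s=load('top0')
v=ray(s,crop2px([[446,338],[386,442]],4,190,70),26);print('holes0',v,np.linalg.norm(v[0]-v[1]))
E
```

```text
[649.62714121 -64.2306951 ] [647.33863151 -61.76167795] [532.35453601   7.04930581] [ 607.02364417 -149.16685411] [ 598.36456923 -154.92307064] [ 591.08937229 -119.67522278] [513.94961252 -72.59030823]
134.0010959039306 96.25467793640685
heading 59.102046417959
65.23883757244488
holes 90.37439745596315 58.60075537475197
jaw? [array([ 725.30458823, -212.65824061]), array([729.18310833, -78.33856378]), array([730.09216112, -44.98043598]), array([731.91958908,  88.74491039])]
holes0 [[ 590.69069916 -117.21923645   26.        ]
 [ 513.48596227  -71.50475648   26.        ]] 89.72393815052301
```

```bash
python3 - <<'E'
from h import *
s=load('s2')
print((proj(s,[[498,-37,10],[498,-37,60],[479.8,-77.4,26],[479.8,-77.4,0],[532,9,18]])-[140,150]+.5)*4-.5)
a=s['color'][165:225,205:285]
cv2.imwrite('pics/cs2b.png',cv2.resize(a,(800,600),interpolation=cv2.INTER_CUBIC)[:,:,::-1])
E
```

```text
[[412.30542965 189.23788614]
 [411.46207335 139.78861487]
 [356.78070647 157.31563829]
 [357.91418475 182.45868779]
 [476.69234205 213.59894727]]
```

View pics/cs2b.png

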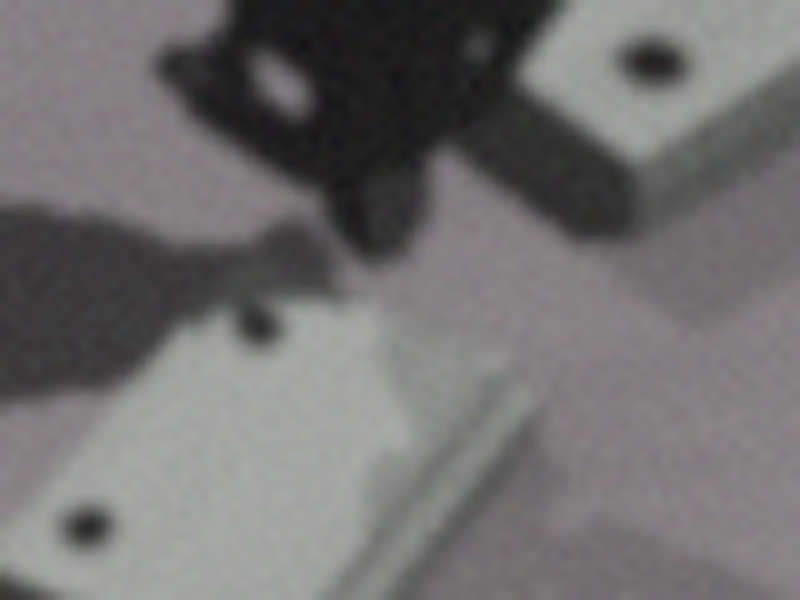

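```bash
python3 - <<'E'
from h import *
s=load('s2')
for z in (0,10,20,30,40): print(z,ray(s,[[243,191]],z)[0].round())
w=snap('wrist','w2'); print(proj(w,[[498,-37,10],[498,-37,35],[479.8,-77.4,26],[532,9,18]]), np.array(w['camera_from_world']).round(2),w['fov_y'])
print(r.sense()['wrist_force'],np.round(r.sense()['joints'],3),r.sense()['tool_pos'])
E
```

```text
0 [463. -36.   0.]
10 [473. -36.  10.]
20 [483. -36.  20.]
30 [494. -36.  30.]
40 [504. -36.  40.]
[[258.75953659 220.43661116]
 [258.70957347 238.00022291]
 [297.94629358 277.44213211]
 [218.87024409 147.77107085]] [[ 4.8000e-01 -8.8000e-01 -0.0000e+00 -2.7146e+02]
 [-8.3000e-01 -4.5000e-01  3.2000e-01  4.1447e+02]
 [-2.8000e-01 -1.5000e-01 -9.5000e-01  3.3662e+02]
 [ 0.0000e+00  0.0000e+00  0.0000e+00  1.0000e+00]] 69.33289305399437
[ 0.27351542 -0.30991343 -0.10945615] [-0.076  0.289 -0.553  0.73  -0.     2.567] [497.25128658 -37.8343792    9.57733756]
```

View pics/w2.png

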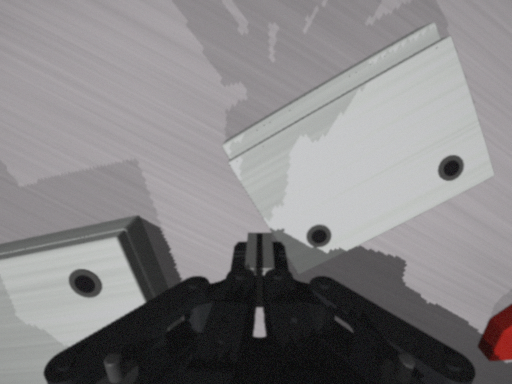

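The wrist view puts the tip at (260,233), where a tip at z=10 would show at (259,220). Together with the scene view, this puts the real tip at z≈28–30, so the fingers passed over the block, which stands untouched. I'll go back and lower gently, watching the force to find the true bench offset.

```bash
python3 -m pendant '[[-0.28,-0.95,0.1,3,1],[-0.57,-1.89,0.1,6,1],[-0.57,-1.89,0.1,6,1],[-0.57,-1.89,0,6,1],[-0.57,-1.89,0,6,1]]'; python3 -m pendant '[[0,0,-0.1,0,1],[0,0,-0.2,0,1],[0,0,-0.2,0,1]]';python3 -m pendant '[[0,0,-0.1,0,1],[0,0,-0.1,0,1]]'; python3 - <<'E'
from h import *
w=snap('wrist','w3');s=snap('scene','s3');p=np.array(r.sense()['tool_pos'])
for dz in (0,10,20): print(dz,proj(w,[p+[0,0,dz]]),proj(s,[p+[0,0,dz]]))
a=cv2.resize(w['color'][170:290,180:340],(800,600),interpolation=cv2.INTER_CUBIC)
b=cv2.resize(s['color'][160:210,190:257],(804,600),interpolation=cv2.INTER_CUBIC)
cv2.imwrite('pics/m3.png',np.vstack([cv2.resize(a,(400,300)),cv2.resize(b,(400,300))])[:,:,::-1])
E
```

```text
t: 4.05
tool_pos: [474.1, -113.3, 9.2]
ee_rot: [-3.022, 0.857, 0.001]
wrist_force: [-0.2, -0.3, -0.1]
finger_gap: -0.2
t: 4.42
tool_pos: [474.1, -113.3, 1.1]
ee_rot: [3.023, -0.854, -0.001]
wrist_force: [-0.2, -0.2, -0.2]
finger_gap: -0.2
t: 4.68
tool_pos: [474.3, -113.4, -2.7]
ee_rot: [-3.023, 0.854, 0.001]
wrist_force: [-1.0, -0.4, -0.5]
finger_gap: 0.1
0 [[259.95842514 221.62323676]] [[217.03298239 194.783529  ]]
10 [[259.99854026 228.1532961 ]] [[216.86560067 192.39014877]]
20 [[260.04292605 235.3877538 ]] [[216.69643344 189.97302043]]
```

View pics/m3.png

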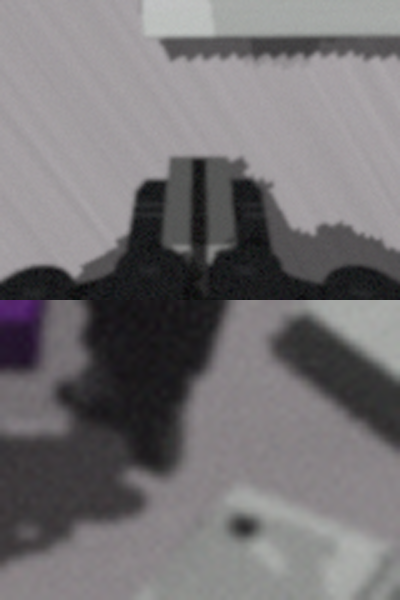

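```bash
python3 -m pendant '[[0,0,-0.05,0,1],[0,0,-0.1,0,1],[0,0,-0.1,0,1]]';python3 -m pendant '[[0,0,-0.05,0,1],[0,0,-0.1,0,1],[0,0,-0.1,0,1]]'
```

```text
t: 5.15
tool_pos: [474.3, -113.5, -6.6]
ee_rot: [-3.023, 0.854, 0.001]
wrist_force: [0.7, -0.2, 0.7]
finger_gap: -0.1
t: 5.52
tool_pos: [474.3, -113.5, -10.6]
ee_rot: [-3.023, 0.854, 0.001]
wrist_force: [-0.1, 0.7, -0.4]
finger_gap: -0.0
```

Still no contact at -10.6, so the tip really is higher than the reading, and this height is right for pushing. I'll repeat the first half of the arc.

```bash
python3 -m pendant '[[0.14,0.24,0,0,1],[0.28,0.47,0,0,1],[0.28,0.71,0,-1,1],[0.3,0.96,0,-2,1],[0.34,1.2,0,-3,1],[0.41,1.43,0,-4,1],[0.49,1.66,0,-5,1],[0.6,1.88,0,-6,1],[0.6,1.88,0,-6,1]]'; python3 - <<'E'
from h import *
w=snap('wrist','w4');s=snap('scene','s4')
a=cv2.resize(w['color'],(400,300),interpolation=cv2.INTER_AREA)
b=cv2.resize(s['color'][150:300,140:340],(400,300),interpolation=cv2.INTER_CUBIC)
cv2.imwrite('pics/m4.png',np.hstack([b,a])[:,:,::-1])
E
```

```text
t: 6.65
tool_pos: [498.1, -37.3, -10.6]
ee_rot: [2.701, -1.604, -0.002]
wrist_force: [-1.5, -0.4, 0.0]
finger_gap: 0.4
```

View pics/m4.png

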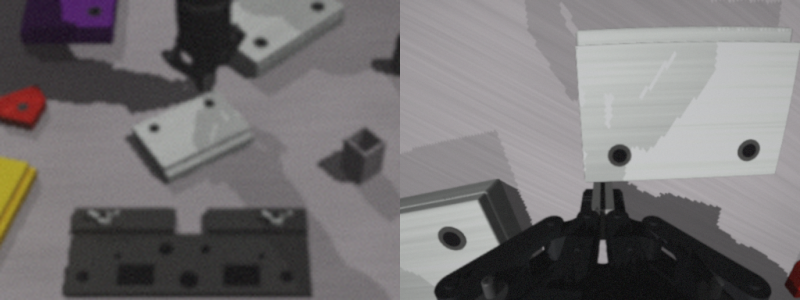

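The block has turned and the finger sits just at its B corner. The holes show at scene pixels (217.5,214) and (244.5,201.5), and at wrist pixels (281,199) and (446,192). I'll work out the pose from the holes with refined centroids.

```bash
cat >> h.py <<'E'
def refine(s,p,w=6):
    g=cv2.cvtColor(s['color'],cv2.COLOR_RGB2GRAY).astype(float); x,y=np.round(p).astype(int)
    q=g[y-w:y+w+1,x-w:x+w+1]; m=np.clip(np.percentile(q,60)*.75-q,0,None); Y,X=np.mgrid[-w:w+1,-w:w+1]
    return np.array([x+(X*m).sum()/m.sum(),y+(Y*m).sum()/m.sum()])
def pose(h):  # h: [-y hole, +y hole] world
    v=h[1]-h[0];v=v[:2]; th=np.arctan2(v[1],v[0])-np.pi/2
    n=np.array([np.cos(th),np.sin(th)]); c=h[:,:2].mean(0)+27*n
    return c,np.degrees(th),np.linalg.norm(v)
O=np.array([705.7,-60.7]);FH=-2.1
def infence(c,th):
    a=np.radians(FH);d=c-O;n=np.array([np.cos(a),np.sin(a)])
    return np.array([d@n,d@[-n[1],n[0]]]).round(1),round(th-FH,1)
def report(s,px,w=6):
    q=[refine(s,p,w) for p in px];c,th,L=pose(ray(s,q,26));print(np.round(q,1).tolist(),'c',c.round(1),'th',round(th,1),'L',round(L,1),'fence',infence(c,th))
    return c,th
E
python3 - <<'E'
from h import *
report(load('top0'),[[301,154],[286,180]],4)
report(load('s4'),[[217.5,214],[244.5,201.5]],4)
c,th=report(load('w4'),[[446,192],[281,199]],12)
k=36.;p0=np.array(r.sense()['tool_pos'])[:2];a=np.radians(th)
n=np.array([np.cos(a),np.sin(a)]);d=p0-c;print('finger in block',d@n,d@[-n[1],n[0]])
E
```

```text
[[301.3, 154.3], [286.1, 180.2]] c [565.7 -71.4] th 58.9 L 90.0 fence (array([-139.5,  -15.9]), np.float64(61.0))
[[216.6, 213.6], [244.2, 201.2]] c [578.  -57.7] th 31.1 L 90.5 fence (array([-127.8,   -1.7]), np.float64(33.2))
[[446.4, 192.3], [280.7, 198.9]] c [576.8 -57.8] th 31.0 L 90.6 fence (array([-128.9,   -1.8]), np.float64(33.1))
finger in block -56.989645418846145 57.543622411571185
```

Both cameras agree: heading error 33°, lateral −1.8 mm. Next is the second half.

```bash
python3 - <<'E'
from h import *
th=31.;c=np.array([577.4,-57.8]);k=36.;p0=np.array([498.1,-37.3]);N=7
for i in range(N+1):
    a=np.radians(th);n=np.array([np.cos(a),np.sin(a)]);f=c-57*n+57*np.array([-n[1],n[0]])
    print(round(th,1),((f-p0)/40).round(2))
    d=np.radians(33/N);c=c+k*d*np.array([np.cos(a-d/2),np.sin(a-d/2)]);th-=33/N
E
```

```text
31.0 [ 0.03 -0.02]
26.3 [0.14 0.17]
21.6 [0.27 0.35]
16.9 [0.41 0.53]
12.1 [0.56 0.69]
7.4 [0.73 0.84]
2.7 [0.91 0.97]
-2.0 [1.1  1.09]
```

```bash
python3 -m pendant '[[0.14,0.17,0,-1,1],[0.27,0.35,0,-2,1],[0.41,0.53,0,-3,1],[0.56,0.69,0,-3.8,1],[0.73,0.84,0,-3.8,1],[0.91,0.97,0,-3.8,1],[1.06,1.06,0,-3.8,1],[1.06,1.06,0,-3.8,1]]'; python3 - <<'E'
from h import *
w=snap('wrist','w5');s=snap('scene','s5')
# predicted hole pixels
for th,c in ((0,np.array([597,-54])),):
    a=np.radians(th);n=np.array([np.cos(a),np.sin(a)]);t=np.array([-n[1],n[0]])
    H=[np.r_[c-27*n+q*t,26] for q in (-45,45)]
    print(proj(s,H),proj(w,H))
    for S,W in((s,5),(w,25)):
        try: report(S,proj(S,H),W)
        except Exception as e: print(e)
E
```

```text
t: 7.75
tool_pos: [542.1, 4.5, -10.4]
ee_rot: [-2.397, 2.029, -0.001]
wrist_force: [-0.6, 1.1, 0.5]
finger_gap: -0.1
[[220.78601241 211.42926861]
 [252.91793983 210.83254793]] [[444.22780594 231.1758944 ]
 [291.85145583 207.57104165]]
[[221.5, 208.6], [253.9, 209.5]] c [589.  -53.5] th -3.8 L 91.4 fence (array([-116.9,    3. ]), np.float64(-1.7))
[[440.0, 227.2], [286.1, 201.7]] c [599.4 -50.6] th -0.5 L 90.2 fence (array([-106.6,    6.2]), np.float64(1.6))
```

```bash
python3 - <<'E'
from h import *
report(load('s5'),[[221.5,209.5],[254,210]],4);report(load('w5'),[[440,226],[285,200]],12)
w=load('w5');s=load('s5')
b=cv2.resize(s['color'][150:300,140:340],(400,300),interpolation=cv2.INTER_CUBIC)
cv2.imwrite('pics/m5.png',np.hstack([b,cv2.resize(w['color'],(400,300),interpolation=cv2.INTER_AREA)])[:,:,::-1])
E
```

```text
[[222.1, 208.7], [254.4, 209.9]] c [589.9 -52.3] th -4.5 L 91.0 fence (array([-116.1,    4.2]), np.float64(-2.4))
[[441.7, 225.7], [286.4, 201.7]] c [600.  -50.7] th 0.1 L 90.6 fence (array([-106. ,    6.1]), np.float64(2.2))
```

View pics/m5.png

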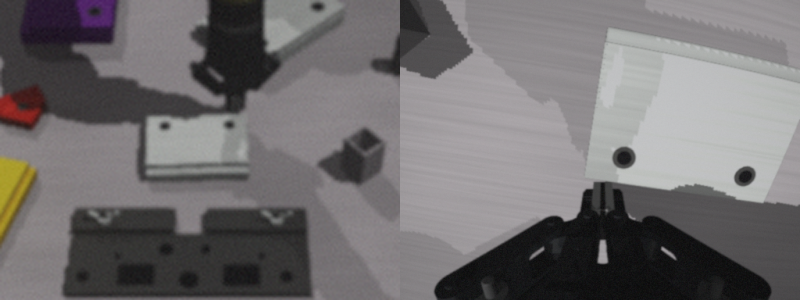

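The block is now square to the fence: the wrist fix gives 2.2° error, lateral +6 mm and the face about 56 mm clear. The scene holes at (222.5,213) and (254.5,212.5) fit that; the automatic scene fix had locked onto a shadow. Next I back off, open the fingers and line up for a two-finger push.

```bash
python3 -m pendant '[[-0.3,0,0.3,0,1],[-0.6,0,0.3,0,1],[-0.6,-0.7,0.3,-1.2,0.5],[-0.6,-1.31,0.3,-2.32,-1],[-0.6,-1.31,0.3,-2.32,-1],[-0.6,-1.31,0.3,-2.32,-1],[-0.6,-1.31,0.3,-2.32,-1],[-0.6,-1.31,0,-2.32,-1],[-0.6,-1.31,0,-2.32,-1]]';python3 -m pendant '[[0,0,-0.08,0,-1],[0,0,-0.15,0,-1],[0,0,-0.15,0,-1]]';  python3 - <<'E'
from h import *
s=snap('scene','s6');print(r.sense()['joints'])
q=ray(s,[[222.5,213],[254.5,212.5]],26);print(pose(q),infence(*pose(q)[:2]))
w=snap('wrist','w6')
b=cv2.resize(s['color'][170:245,190:290],(400,300),interpolation=cv2.INTER_CUBIC)
cv2.imwrite('pics/m6.png',np.hstack([b,cv2.resize(w['color'],(400,300),interpolation=cv2.INTER_AREA)])[:,:,::-1])
E
```

```text
t: 8.98
tool_pos: [515.7, -47.8, -11.7]
ee_rot: [2.179, -2.261, -0.003]
wrist_force: [-0.2, -0.9, 0.8]
finger_gap: 85.3
t: 9.35
tool_pos: [516.7, -48.4, -16.7]
ee_rot: [2.179, -2.262, -0.001]
wrist_force: [-0.2, 0.4, 0.0]
finger_gap: 85.6
[-9.32933244e-02  3.55069667e-01 -5.29913648e-01  6.85941828e-01
  4.00006202e-06  3.08568542e+00]
(array([603.3300894 , -49.53482911]), np.float64(-0.237934174323247), np.float64(89.33636256886413)) (array([-102.7,    7.4]), np.float64(1.9))
```

View pics/m6.png

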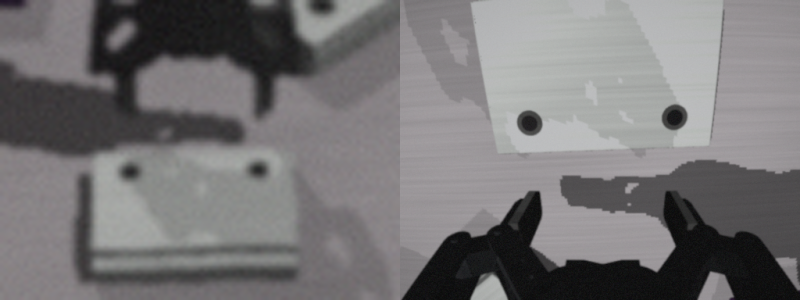

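Both fingers are open and centred behind the block, with tips at scene pixels (221,198) and (255.5,198). I'll check their height against the known x.

```bash
python3 - <<'E'
from h import *
s=load('s6')
for z in (0,10,20,30): print(z,ray(s,[[221,198],[255.5,198]],z)[:,:2].round().tolist())
report(load('w6'),[[(674.5-400)*1.28,117*1.28],[(529-400)*1.28,123*1.28]],12)
E
```

```text
0 [[491.0, -101.0], [493.0, 1.0]]
10 [[501.0, -101.0], [503.0, 0.0]]
20 [[511.0, -100.0], [513.0, 0.0]]
30 [[521.0, -99.0], [523.0, -0.0]]
[[351.2, 150.0], [165.3, 157.3]] c [600.  -50.1] th 0.2 L 90.5 fence (array([-106. ,    6.7]), np.float64(2.3))
```

Tips are at about z=24, so I'll lower 14 mm more, then push most of the way, sliding slightly towards −y.

```bash
python3 -m pendant '[[0,0,-0.1,0,-1],[0,0,-0.2,0,-1],[0,0,-0.2,0,-1]]';  python3 -m pendant '[[0,0,-0.08,0,-1],[0,0,-0.15,0,-1],[0,0,-0.15,0,-1]]'
```

```text
t: 9.82
tool_pos: [516.5, -48.3, -24.9]
ee_rot: [2.179, -2.262, -0.001]
wrist_force: [-0.3, -0.6, -0.1]
finger_gap: 85.5
t: 10.2
tool_pos: [516.7, -48.3, -30.7]
ee_rot: [2.179, -2.262, -0.001]
wrist_force: [0.2, -0.3, -0.4]
finger_gap: 85.5
```

```bash
python3 -m pendant '[[0.25,-0.01,0,0,-1],[0.5,-0.02,0,0,-1],[0.7,-0.02,0,0,-1],[0.9,-0.06,0,0,-1],[1.1,-0.1,0,0,-1],[1.3,-0.14,0,0,-1],[1.5,-0.18,0,0,-1],[1.65,-0.21,0,0,-1],[1.79,-0.23,0,0,-1],[1.79,-0.23,0,0,-1]]'; python3 - <<'E'
from h import *
w=snap('wrist','w7');s=snap('scene','s7')
a=np.radians(FH);n=np.array([np.cos(a),np.sin(a)]);t=np.array([-n[1],n[0]]);c=O-60*n
H=[np.r_[c-27*n+q*t,26] for q in (-45,45)]
print(proj(w,H),proj(s,H))
report(w,proj(w,H),18);report(s,proj(s,H),5);print(r.sense()['wrist_force'])
E
```

```text
t: 11.45
tool_pos: [586.9, -57.2, -31.1]
ee_rot: [2.178, -2.261, -0.005]
wrist_force: [-4.1, 0.5, 1.8]
finger_gap: 85.1
[[353.16081259 212.37864974]
 [159.47297822 212.22115809]] [[219.12205443 224.03963688]
 [252.13023603 224.3022704 ]]
[[355.7, 215.6], [161.6, 215.5]] c [644.1 -59.5] th -2.1 L 90.6 fence (array([-61.6,  -1.1]), np.float64(0.0))
[[218.1, 221.4], [251.8, 223.8]] c [639.7 -62.7] th -6.9 L 92.9 fence (array([-65.9,  -4.4]), np.float64(-4.8))
[-4.78389531  0.79478556  1.43049121]
```

Wrist fix: square (0.0°), lateral −1 mm, 11–12 mm to go. I'll push home gently, watching the force.

```bash
python3 -m pendant '[[0.1,0,0,0,-1],[0.2,-0.01,0,0,-1],[0.25,-0.01,0,0,-1],[0.25,-0.01,0,0,-1]]'; python3 -m pendant '[[0.05,0,0,0,-1],[0.1,0,0,0,-1],[0.1,0,0,0,-1]]'
```

```text
t: 12.05
tool_pos: [597.0, -57.9, -31.1]
ee_rot: [2.178, -2.261, -0.004]
wrist_force: [-4.6, 0.4, 0.6]
finger_gap: 85.1
t: 12.42
tool_pos: [598.6, -57.9, -31.2]
ee_rot: [2.176, -2.259, -0.007]
wrist_force: [-11.3, -0.5, 7.3]
finger_gap: 85.5
```

Force is rising at x≈598.6, as expected for contact with the fence. One more small press to seat it flat, then check.

```bash
python3 -m pendant '[[0.04,0,0,0,-1],[0.08,0,0,0,-1],[0.08,0,0,0,-1]]'; python3 -m pendant '[[-0.3,0,0,0,-1],[-0.8,0,0,0,-1],[-0.8,0,0.8,0,-1],[-2,0,2.3,0,-1],[-2,-0.5,4,0,-1],[-1.5,-4,5,0,-1],[-1.5,-6,5,0,-1],[-1.5,-8,5,0,-1],[-1.5,-8,5,0,-1],[-1.5,-8,5,0,-1]]'; python3 - <<'E'
from h import *
s=snap('scene','s8');t=snap('top','t8')
a=np.radians(FH);n=np.array([np.cos(a),np.sin(a)]);v=np.array([-n[1],n[0]]);c=O-50*n
H=[np.r_[c-27*n+q*v,26] for q in (-45,45)]
print(proj(t,H),proj(s,H));report(t,proj(t,H),4);report(s,proj(s,H),4)
k=cv2.resize(t['color'][60:180,200:360],(800,600),interpolation=cv2.INTER_CUBIC)
cv2.imwrite('pics/t8c.png',k[:,:,::-1])
E
```

```text
t: 12.8
tool_pos: [598.4, -57.8, -31.5]
ee_rot: [2.173, -2.256, -0.013]
wrist_force: [-19.6, 0.7, 14.4]
finger_gap: 85.3
t: 14.05
tool_pos: [546.6, -380.5, 170.4]
ee_rot: [-2.179, 2.262, -0.004]
wrist_force: [0.7, -0.4, 0.2]
finger_gap: 85.6
[[296.07076385 142.11513806]
 [265.90888606 141.44807671]] [[218.89465332 226.80014921]
 [252.09241325 227.0633002 ]]
[[296.2, 142.1], [266.1, 141.4]] c [655.8 -59.3] th -2.1 L 90.0 fence (array([-50. ,  -0.5]), np.float64(0.0))
[[218.1, 227.3], [251.5, 227.4]] c [657.2 -60.6] th -1.9 L 90.3 fence (array([-48.5,  -1.7]), np.float64(0.2))
```

Both cameras put the block home: x −50.0 / −48.5 mm, y −0.5 / −1.7 mm, heading 0.0 / 0.2°. The arm is clear, so I'm handing in.

```bash
python3 -c "
from h import *
print(r.close_job())"
```

```text
the job is handed in; nothing more can be done
None
```

The block is against the fence and the job is handed in at about 14 s of the 64 s allowed. I turned it about 59° by pushing near one corner. That left it square to within about 2°, with the face about 56 mm clear of the fence. I then pushed it straight home with both open fingers.

**Last checks, after the arm was clear** (block centre in the fence frame; home is −50, 0):

| Camera | x (mm) | y (mm) | Heading error |
|---|---|---|---|
| Top | −50.0 | −0.5 | 0.0° |
| Scene | −48.5 | −1.7 | 0.2° |

The two agree within the camera calibration of about 2 mm. When the block met the fence the tool stopped and the wrist force rose to about 20 N.

**What failed or disagreed:**
- **First push missed:** the fingertips passed over the block because they were about 20 mm higher than the reported height. I found this in the pictures, went lower and repeated the push.
- **Scene camera misreads:** its automatic reading disagreed with the wrist camera at two intermediate checks. The first time I found it had locked onto a shadow; the second I assumed the same. I used the wrist camera both times.
- **Final view not seen:** I had used all 12 pictures, so the seated block was checked by numbers only.
- **Bystanders not re-measured:** the tube, magnet and canister were not measured again at the end. The planned paths stayed clear of them, and no unexpected force showed at the end of any move.

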